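# Hold a wooden block flush on the bevel sanding ramp

## Task

Take the wooden block out of the blue tray without shoving the other things in the tray about, and carry it to the sanding ramp. Tilt it to match the sloped brown abrasive face and bring its underside flush against the middle of that face, its long side running up the slope. Press gently but firmly, without forcing the ramp out of its setting, and finish while still gripping the block and pressing it there: do not let go.

Things in the scene. Friction and masses are not known exactly. Their poses are not given: they have to be found in the camera images.
- block_centre (a point): Plain brown wooden block, a box 50 x 110 x 38 mm (its own x, y, z), 0.11 to 0.23 kg, one of the things in the tray; it lies on its 50 x 110 mm underside. The point is its centre, 19 mm above the underside; x across the 50 mm (the width to grip), y along the 110 mm, z up out of its top.
- ramp_face (a point): Centre of the brown abrasive face (126 mm up the slope x 122 mm wide) of the sanding ramp. The point lies on the surface; x points straight up the slope (roughly forward and left), y along the level hinge, z is the normal, out of the face. The slope differs from run to run, 15 to 29 degrees from level, and is clamped stiffly: the plate does not give under a push of some 20 N.
- ramp: Plywood base of the ramp, 145 x 170 mm, fixed to the bench mat; origin under its centre, x towards the high end of the hinged aluminium plate that it carries. Beside the plate, 70 to 92 mm from its middle line and near the high end, stand steel arcs and black knobs, up to 40 mm above the face.
- mat: Black rubber bench mat, 380 x 440 x 3 mm, fixed, on which tray and ramp stand; origin under its centre. Room about it: a wall on the right, about 0.7 m from the robot's axis towards front right, and on the left a big cream moulding, up to 0.4 m high and as near as 0.2 m to the axis; links that stick out to the left may need the tool to lean back to the right (about 25 degrees) to keep clear.
- tray: Shallow blue open tray, 138 x 246 x 34 mm (its x, y, z), fixed to the bench mat (3 mm thick); origin under its centre. Walls and floor 4 mm thick. The wooden block lies in one half of its length, roughly along the tray's x, its centre about 55 mm from the tray's; a cream plug and an air coupler lie in the other half, either way round.
- cream_plug: Cream cup-shaped plug, 61 mm across, 35 mm high, in the tray; origin at the centre of its underside. To be left where it lies.
- air_coupler: Silver air-hose coupler, 23 x 62 x 24 mm, lying in the tray beside the plug; origin at the centre of its underside. To be left where it lies.

How it is judged (in metres and radians):
On the way:
1. the wooden block is lifted clear of the tray in the gripper (height (world z) of block_centre above 0.075 m and contact force between the fingers and wood_block above 1 N and contact force between wood_block and ramp below 0.1 N and contact force between wood_block and tray below 0.1 N), for 0.2 s.
At the end, for the whole second after the job is handed in: Still gripped, the block's underside lies on the abrasive face (parallel within 0.05 rad, within 2.5 mm), long side within 0.2 rad of straight up the slope, centre within 25 mm along and across of the face's middle, pressed on with 4 to 30 N (angle between the z axis of block_centre and the z axis of ramp_face, either way round below 0.05 rad and angle between the y axis of block_centre and the x axis of ramp_face, either way round below 0.2 rad and x of block_centre in the frame of ramp_face between -0.025 and 0.025 m and y of block_centre in the frame of ramp_face between -0.025 and 0.025 m and z of block_centre in the frame of ramp_face between 0.016 and 0.0215 m and contact force between wood_block and ramp between 4 and 30 N and contact force between the fingers and wood_block above 2 N); the arm keeps its last pose, push and grip.
It fails at once if something else in the tray is moved by more than 25 mm (distance of any of cream_plug, air_coupler from where it was at the start of the episode above 0.025 m).
It fails at once if the ramp plate is forced out of its setting by more than 6 mm (distance of ramp_face from where it was at the start of the episode above 0.006 m).
It fails at once if the block is pressed on the ramp with more than 50 N (contact force between wood_block and ramp above 50 N).
It also fails if it takes over 32 s, if anything falls off the work surface, if the arm or the gripper's body presses on something with over 40 N, if the wrist force passes 120 N, or if a joint passes its speed limit or range.

## Robot

A 6-joint arm with a two-finger parallel gripper is mounted at the origin on the work surface; the furniture and walls round the work are solid. World frame = base frame: x ahead of the robot, y to its left, z up, the work surface at z = 0. Lengths are in m, angles in degrees, forces in N, time in s.
With the tool pointing down it reaches from about 0.4 to 0.825 m from the base axis. Payload 7 kg.
Tool frame: the origin (TCP) lies midway between the tips of the shut fingers; the grasp point (between the pads) lies r.hold_point_z behind it (r.hold_point_z is the distance from the TCP to the grasp point, in m); z points along the fingers, x is the direction in which the jaws open and shut, and the axes are right-handed (so a half turn about z gives the same grasp; the last joint's range is limited). The gripper opens to 88 mm and grips with 3 to 60 N. Pads are 19 mm wide; open, the fingers measure 130 mm over their backs; the gripper's body (78 mm by 193 mm) begins 47 mm behind the grasp point.
Start: joints at [-54.597, 20.546, 0.682, 0, -70.136, -16.507], TCP at [0.219, -0.639, 0.227] pointing down, gripper open.
Joint ranges: [-176.03, 176.03], [-82.01, 121.73], [-58.28, 71.71], [-173.87, 95.51], [-174.79, -0.11], [-173.66, 173.66]. Speed limits (degrees/s): [136.94, 136.94, 172.46, 180, 180, 180].

## Interface

Orientations are given as [roll, pitch, yaw] about the fixed x, y, z axes, in that order (R = Rz(yaw) Ry(pitch) Rx(roll)).
In Python, from plant import get_state, viewer, close_job, r gives the robot as it stands.
- The arm moves only by the tool apply_moves, never from a script. Its argument "plan" is a list of rows, each a list of 3 entries, a list of its own where there are three numbers: the closure in counts, from 0 (fully open) to 255 (shut), then the shift along the tool's x, y, z in units of 50 mm (1.0 is 50 mm), then the turn about the tool's z in units of 6 degrees (1.0 is 6 degrees). A call has 1 to 12 rows; each row shifts and turns the commanded pose from where the row before left it, along the tool's axes as they then stand; what a row does not reach is not made up. A row lasts 1/8 s, in which the tool goes at most 62.5 mm and 10.7 degrees, less where a joint would pass 70% of its speed; a pose out of reach is approached as far as the arm can. A call is refused whole if a number of a shift passes 1 or a number of a turn 1, either way. A call with a gripper value outside its range is refused whole. The fingers move at their own pace and stop on an object; "squeeze" is the grip in N (left out, the last holds). Time passes only in rows, so rows that do not move let the fingers close. It gives the time, the measured TCP pose, the force and the opening at its end, in the units of the state.
- get_state(): the state, without advancing time (a new reading comes with each control period).
- viewer.capture(name): name is "side" or "top"; returns a dict with "frame" (480x640x3 uint8, blue, green, red), "K" (3x3 intrinsics, pixels), "D" ([k1, k2, p1, p2, k3] as OpenCV has them; the pictures are not rectified), "R" (3x3) and "t" (3): a world point X has camera coordinates R X + t. Camera axes: x right, y down, z forward; pixel columns grow to the right and rows downward; lengths in m; the calibration is good to about 2 mm. A picture is of the moment at which its call begins. There is no depth.
- close_job(): hands the job in, once; it reports no verdict.
The state is a dict: "time_s": time; "joints": joint angles; "qd": joint speeds; "joint_torque": joint torques, N m; "tcp_pos": TCP position; "eef_rot": TCP orientation; "contact_force": force on the tool from outside, world axes, zero at the start; "moment": the same for the moment, N m; "gripper_width": finger opening in m.
Only numpy, scipy, OpenCV 4.12 (cv2) and the standard library are available. Lean on these libraries where they do the work, as an engineer would, in place of code of your own. Each camera call takes 0.05 s, during which the arm holds its last target.

## Working session

There is one attempt and no reset: what is moved stays moved. The work goes in short steps, Python scripts to look and compute and a tool call to move; the robot and the scene stay as the last step left them, time stands still between calls to the robot, and variables do not carry over. Pictures are saved under pics/ and viewed, and the job is handed in when it is done.

Besides the shell and the picture viewer there is one more tool, called after "Emit:" as name([rows], argument=value, ...), one row to a line, values as JSON. apply_moves: Moves the arm, as the interface text tells. Its arguments: {"type":"object","properties":{"plan":{"type":"array","items":{"type":"array"}},"squeeze":{"type":"number"}},"required":["plan"]}

```bash
ls; mkdir -p pics; python3 - <<'E'
from plant import get_state, viewer, r
import cv2
print(get_state()); print([a for a in dir(r) if a[0]!='_'], r.hold_point_z)
for n in("side","top"):
    c=viewer.capture(n); cv2.imwrite(f"pics/{n}0.png",c["frame"]); print(n,c["K"],c["D"],c["R"],c["t"])
E
```

```text
pics
{'time_s': 0.0, 'joints': array([-5.45972395e+01,  2.05898265e+01,  6.35075449e-01, -2.10647487e-02,
       -7.01374838e+01, -1.65058320e+01]), 'qd': array([-0.07111224, -0.04145376,  0.03863588,  0.05995247, -0.01439863,
        0.05046697]), 'joint_torque': array([-9.04949720e-04, -5.82715881e+01,  2.93052399e+01,  6.99751943e+00,
        6.87812339e-03, -1.35793598e-04]), 'tcp_pos': array([ 0.21841803, -0.63816457,  0.22564778]), 'eef_rot': array([-1.79992779e+02, -9.40605528e-02,  1.08889750e+02]), 'contact_force': array([ 0.06340154,  0.63620997, -0.34539376]), 'moment': array([0.00738735, 0.02305425, 0.05074429]), 'gripper_width': 0.08791354923394772}
['Unreachable', 'hold_point_z'] 0.0188
side [[581.33692351   0.         321.90175532]
 [  0.         581.33692351 244.90011349]
 [  0.           0.           1.        ]] [-0.13800413  0.          0.          0.          0.        ] [[-0.99944842 -0.03221365  0.00807046]
 [-0.022308    0.47121943 -0.88173386]
 [ 0.0246009  -0.88142755 -0.47167814]] [0.39069132 0.18031705 0.62210949]
top [[596.90294944   0.         311.18235012]
 [  0.         596.90294944 245.05067904]
 [  0.           0.           1.        ]] [-0.20555437  0.          0.          0.          0.        ] [[-0.0267356  -0.99914727  0.03146332]
 [-0.99034128  0.02219009 -0.13686398]
 [ 0.1360491  -0.03481856 -0.99009005]] [-0.27545261  0.41325169  0.84993794]
```

View pics/side0.png

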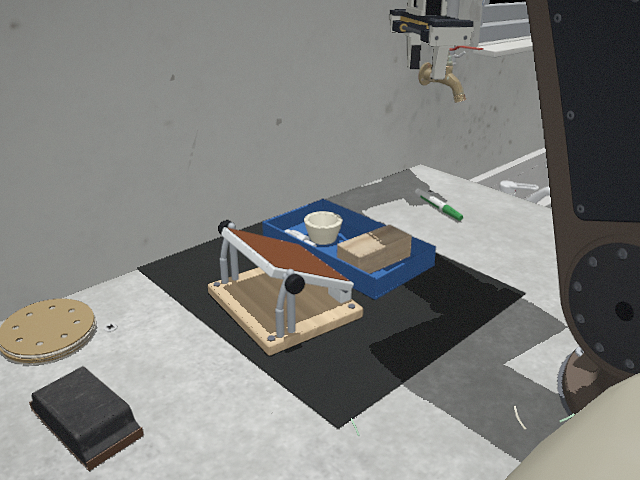

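View pics/top0.png

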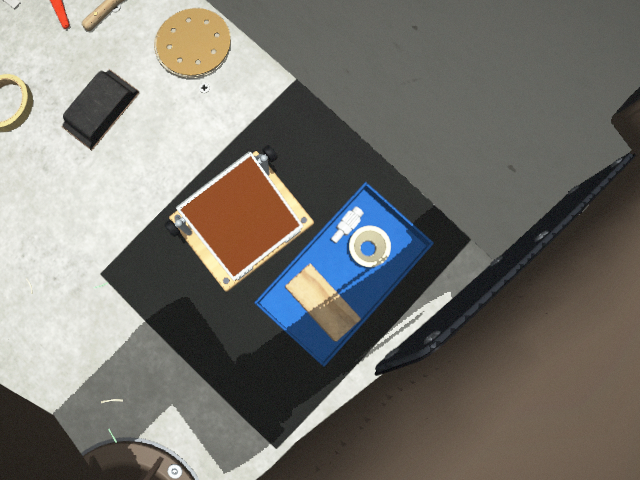

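The side view shows the ramp at about (290,270), the tray with the block at (375,248), and the plug at (323,226). The top view shows the face centred near (240,217), the block near (323,302), and the plug at (369,247). Next I'll enlarge both areas.

```bash
python3 - <<'E'
import cv2
t=cv2.imread("pics/top0.png"); s=cv2.imread("pics/side0.png")
def crop(im,x,y,w,h,f,n):
    o=cv2.resize(im[y:y+h,x:x+w],None,fx=f,fy=f,interpolation=cv2.INTER_CUBIC)
    for k in range(0,w,10): 
        cv2.line(o,(k*f,0),(k*f,6 if (x+k)%50 else 14),(0,255,255),1)
        if (x+k)%20==0: cv2.putText(o,str(x+k),(k*f,24),0,.4,(0,255,255),1)
    for k in range(0,h,10):
        cv2.line(o,(0,k*f),(6,k*f),(0,255,255),1)
        if (y+k)%20==0: cv2.putText(o,str(y+k),(8,k*f+4),0,.4,(0,255,255),1)
    cv2.imwrite(n,o)
crop(t,160,140,160,120+30,4,"pics/t_ramp.png"[:]) 
crop(t,250,180,190,190-40+40,3,"pics/t_tray.png")
crop(t,275,255,100,95,6,"pics/t_block.png")
crop(s,200,210,170,145,4,"pics/s_ramp.png")
crop(s,325,210,120,95,6,"pics/s_block.png")
E
```

```text
(no output)
```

View pics/t_ramp.png

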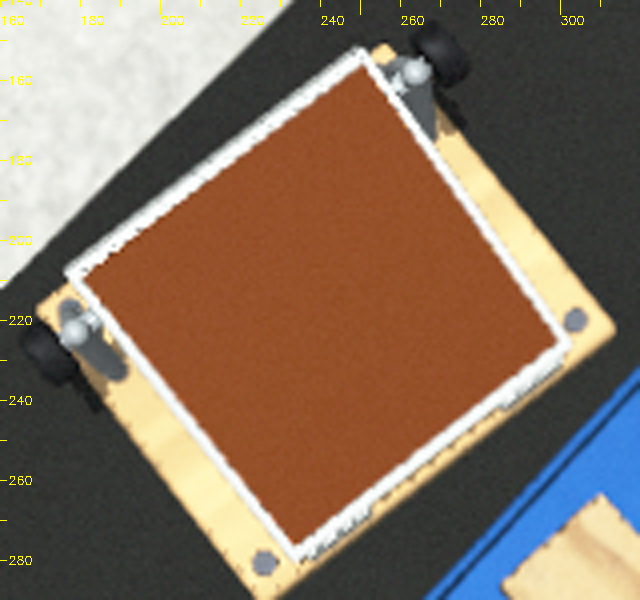

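View pics/t_block.png

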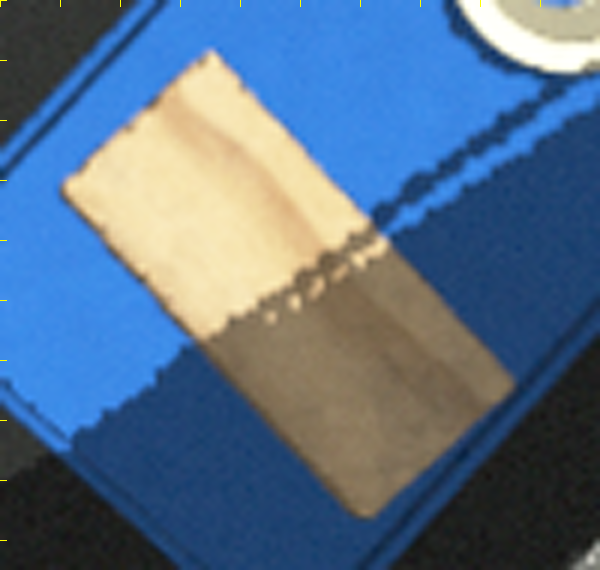

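View pics/s_ramp.png

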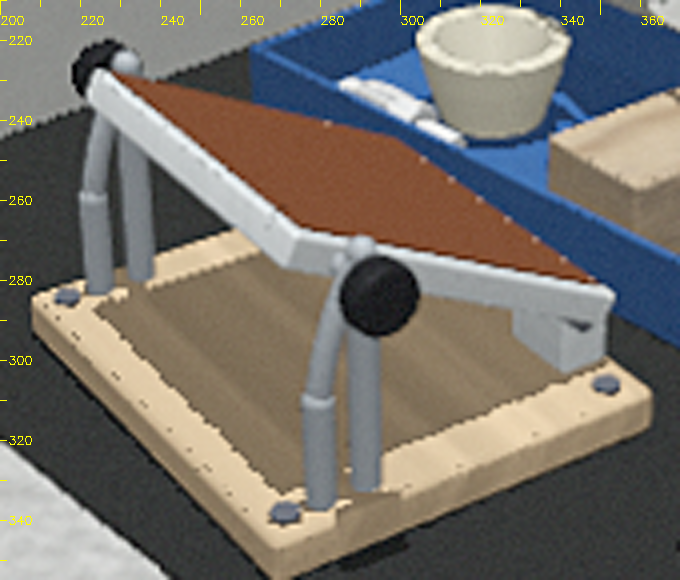

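View pics/s_block.png

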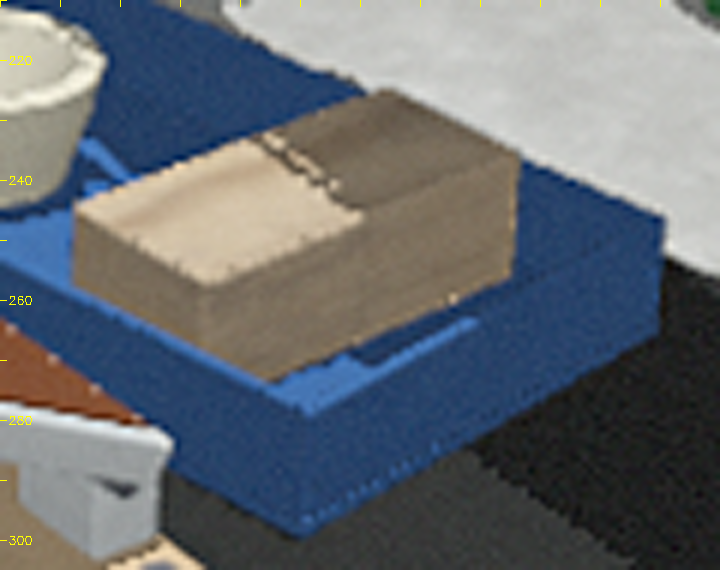

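View pics/t_tray.png

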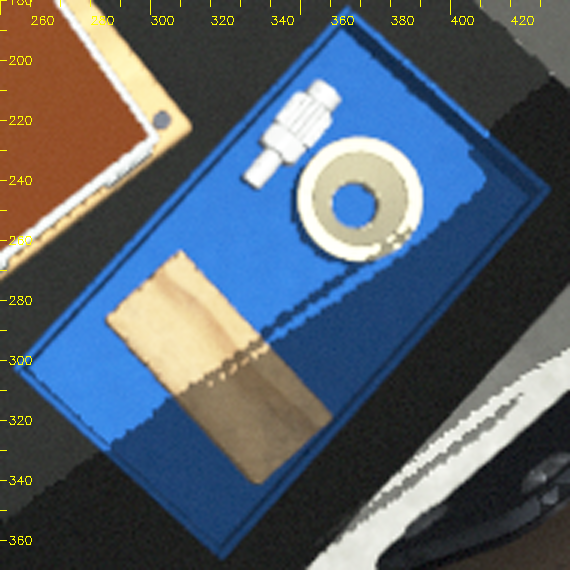

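```bash
cat > h.py <<'E'
import numpy as np, cv2
from scipy.optimize import least_squares
from scipy.spatial.transform import Rotation as Ro
from plant import viewer
def cams(): return {n:viewer.capture(n) for n in("side","top")}
def proj(c,X):
    return cv2.projectPoints(np.asarray(X,float),cv2.Rodrigues(c["R"])[0],c["t"],c["K"],c["D"])[0][:,0]
def tri(C,us,ut):
    A=[];
    for n,u in(("side",us),("top",ut)):
        c=C[n]; q=cv2.undistortPoints(np.array([[u]],float),c["K"],c["D"])[0,0]
        P=np.c_[c["R"],c["t"]]; A+= [q[0]*P[2]-P[0], q[1]*P[2]-P[1]]
    v=np.linalg.svd(np.array(A))[2][-1]; return v[:3]/v[3]
def fit(C,model,ims,p0,free):
    def f(v):
        p=np.array(p0,float); p[free]=v
        return np.concatenate([(proj(C[n],model(p))-np.array(ims[n])).ravel() for n in ims])
    s=least_squares(f,np.array(p0,float)[free]); p=np.array(p0,float); p[free]=s.x
    return p,s.fun
E
python3 - <<'E'
from h import *
C=cams()
T=dict(side=[(337.5,244.2),(359.2,257.8),(411.3,235.8),(389.2,225)],top=[(310.3,263.3),(285.5,286.2),(336.3,341.3),(360.8,318.3)])
F=dict(side=[(228.7,228.5),(274.5,268),(351.2,280.8),(298.7,244.2)],top=[(250.5,155.5),(180.7,210),(234.3,276.5),(300.5,226.2)])
for D in(T,F):
    P=np.array([tri(C,a,b) for a,b in zip(D["side"],D["top"])]); print(P.round(4)); print(np.linalg.norm(P-np.roll(P,-1,0),axis=1).round(4))
# order T,L,B,R. block: p=x,y,z,yaw(of long axis, from B-R edge to T-L)
def blk(p):
    y=np.array([np.cos(p[3]),np.sin(p[3]),0]); x=np.array([y[1],-y[0],0]) # x to right of y
    c=p[:3]; return np.array([c+.055*y+.025*x,c+.055*y-.025*x,c-.055*y-.025*x,c-.055*y+.025*x])
def face(p):
    h=np.array([np.cos(p[3]),np.sin(p[3]),0]); u=h*np.cos(p[4])+np.array([0,0,np.sin(p[4])]); x=np.array([h[1],-h[0],0])
    c=p[:3]; return np.array([c+.063*u+.061*x,c+.063*u-.061*x,c-.063*u-.061*x,c-.063*u+.061*x])
for ims in (T,dict(top=T["top"]),dict(side=T["side"])):
  for fr in ([0,1,3],[0,1,2,3]):
    p,e=fit(C,blk,ims,[.5,-.2,.045,.6],fr); print("blk",p.round(4),np.degrees(p[3]).round(1),np.abs(e).max().round(2))
for ims in (F,dict(top=F["top"]),dict(side=F["side"])):
    p,e=fit(C,face,ims,[.6,0,.06,.6,.35],[0,1,2,3,4]); print("face",p.round(4),np.degrees(p[3:]).round(1),np.abs(e).max().round(2))
E
```

```text
[[ 0.3776 -0.2831  0.0449]
 [ 0.3458 -0.2464  0.0432]
 [ 0.2644 -0.3175  0.0439]
 [ 0.2961 -0.354   0.0437]]
[0.0486 0.1082 0.0483 0.1081]
[[ 0.522  -0.2022  0.108 ]
 [ 0.4496 -0.1053  0.1062]
 [ 0.3597 -0.1729  0.0499]
 [ 0.4329 -0.2701  0.0502]]
[0.121  0.1258 0.1217 0.1261]
blk [ 0.321  -0.2999  0.045   0.7182] 41.1 1.05
blk [ 0.321  -0.3004  0.0438  0.7178] 41.1 1.06
blk [ 0.3211 -0.3002  0.045   0.7177] 41.1 0.91
blk [ 0.3217 -0.3011  0.0278  0.7177] 41.1 0.17
blk [ 0.321  -0.2985  0.045   0.7191] 41.2 1.06
blk [ 0.3195 -0.3195  0.0338  0.7075] 40.5 0.55
face [ 0.4411 -0.1877  0.0785  0.6441  0.4687] [36.9 26.9] 1.12
face [ 0.4418 -0.1874  0.0755  0.647   0.4642] [37.1 26.6] 0.76
face [ 0.441  -0.188   0.0783  0.64    0.4675] [36.7 26.8] 1.07
```

```bash
cat >> h.py <<'E'
from plant import get_state
def delta(goal,yaw):
    s=get_state(); R=Ro.from_euler('xyz',s["eef_rot"],degrees=True).as_matrix()
    d=R.T@(np.array(goal)-s["tcp_pos"])/.05
    y=(yaw-s["eef_rot"][2]+90)%180-90
    print("t",s["time_s"],"pos",s["tcp_pos"].round(4),"rot",s["eef_rot"].round(2),"F",s["contact_force"].round(1),"M",s["moment"].round(2),"w",s["gripper_width"].round(4),"J",s["joints"].round(0))
    print("units xyz",d.round(3),"turn units",round(-y/6,3))
E
```

Emit:
apply_moves([
  [64, [0, 0, 0], -0.93],
  [64, [0, 0, 0], -0.93],
  [64, [0, 0, 0], -0.92],
  [64, [0, 0, 0], -0.92],
], squeeze=20)

```text
time_s: 0.7
tcp_pos: [0.2185, -0.6385, 0.2263]
eef_rot: [180.0, -0.0, 131.3]
contact_force: [0.2, -0.0, 0.8]
gripper_width: 0.0659
```

```bash
python3 -c "
from h import *
delta([.321,-.300,.10],131.1)"
```

```text
Traceback (most recent call last):
  File "h.py", line 25, in delta
    print("t",s["time_s"],"pos",s["tcp_pos"].round(4),"rot",s["eef_rot"].round(2),"F",s["contact_force"].round(1),"M",s["moment"].round(2),"w",s["gripper_width"].round(4),"J",s["joints"].round(0))
                                                                                                                                               ^^^^^^^^^^^^^^^^^^^^^^^^
AttributeError: 'float' object has no attribute 'round'
```

```bash
sed -i 's/s\["gripper_width"\].round(4)/round(s["gripper_width"],4)/' h.py; python3 -c "
from h import *
delta([.321,-.300,.10],131.1)"
```

```text
t 0.7 pos [ 0.2185 -0.6385  0.2263] rot [ 1.7999e+02 -3.0000e-02  1.3128e+02] F [ 0.2 -0.   0.8] M [0.02 0.02 0.02] w 0.0659 J [-55.  21.   1.  -0. -70.   6.]
units xyz [3.734 6.006 2.528] turn units 0.029
```

Emit:
apply_moves([
  [64, [0.37, 0.6, 0], 0],
  [64, [0.37, 0.6, 0], 0],
  [64, [0.37, 0.6, 0.2], 0],
  [64, [0.37, 0.6, 0.3], 0],
  [64, [0.37, 0.6, 0.3], 0],
  [64, [0.37, 0.6, 0.3], 0],
  [64, [0.37, 0.6, 0.3], 0],
  [64, [0.37, 0.6, 0.4], 0],
  [64, [0.37, 0.6, 0.4], 0],
  [64, [0.4, 0.6, 0.33], 0.03],
  [64, [0, 0, 0], 0],
  [64, [0, 0, 0], 0],
])

```text
time_s: 2.2
tcp_pos: [0.3225, -0.3011, 0.1004]
eef_rot: [180.0, 0.0, 131.0]
contact_force: [1.0, 0.5, 0.7]
gripper_width: 0.0659
```

```bash
python3 -c "
from h import *
delta([.321,-.300,.019],131.1)
C=cams()
for n in C: cv2.imwrite(f'pics/{n}1.png',C[n]['frame'])
im=C['top']['frame'][200:380,230:430]; cv2.imwrite('pics/t1.png',cv2.resize(im,None,fx=3,fy=3))
"
```

```text
t 2.2 pos [ 0.3225 -0.3011  0.1004] rot [1.8000e+02 3.0000e-02 1.3098e+02] F [1.  0.5 0.7] M [-0.02  0.02  0.01] w 0.0659 J [-17.   6. -38.   0. -47. -32.]
units xyz [ 0.036 -0.009  1.628] turn units -0.02
```

View pics/side1.png

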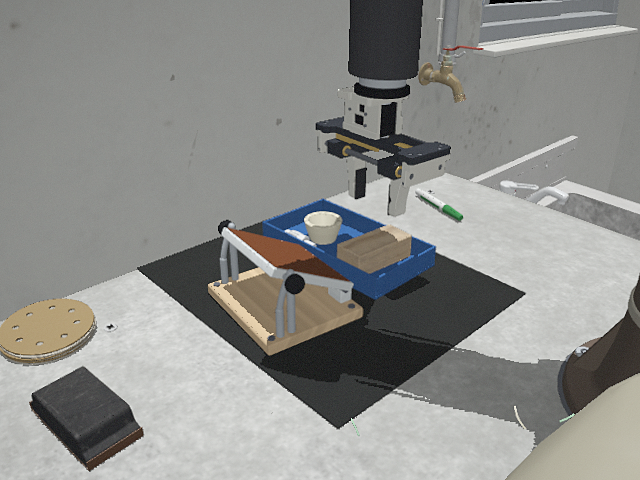

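View pics/t1.png

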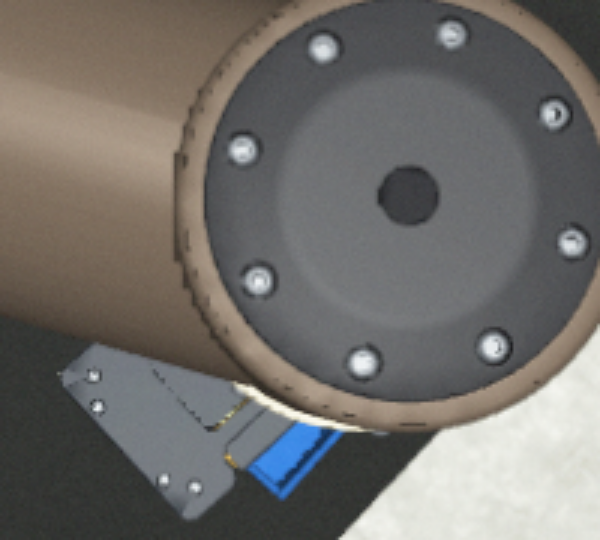

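The side view shows the fingers straddling the block, with tips near (360,195) and (397,213). The top view is hidden by the arm. I'll descend and grip.

Emit:
apply_moves([
  [64, [0.03, 0, 0.4], 0],
  [64, [0, 0, 0.4], 0],
  [64, [0, 0, 0.4], 0],
  [64, [0, 0, 0.25], 0],
  [64, [0, 0, 0.17], 0],
  [64, [0, 0, 0], 0],
  [255, [0, 0, 0], 0],
  [255, [0, 0, 0], 0],
  [255, [0, 0, 0], 0],
  [255, [0, 0, 0], 0],
], squeeze=20)

```text
time_s: 3.55
tcp_pos: [0.3214, -0.2998, 0.0195]
eef_rot: [180.0, 0.0, 130.9]
contact_force: [-0.1, 1.2, 6.9]
gripper_width: 0.0502
```

```bash
python3 -c "
from h import *
delta([.321,-.300,.019],131.1)
C=cams()
im=C['side']['frame'][130:310,240:470]; cv2.imwrite('pics/s2.png',cv2.resize(im,None,fx=3,fy=3))
"
```

```text
t 3.55 pos [ 0.3214 -0.2998  0.0195] rot [1.7998e+02 4.0000e-02 1.3093e+02] F [-0.1  1.2  6.9] M [ 0.66  0.31 -0.02] w 0.0502 J [-17.  13. -43.   0. -33. -32.]
units xyz [ 0.002 -0.009  0.01 ] turn units -0.028
```

View pics/s2.png

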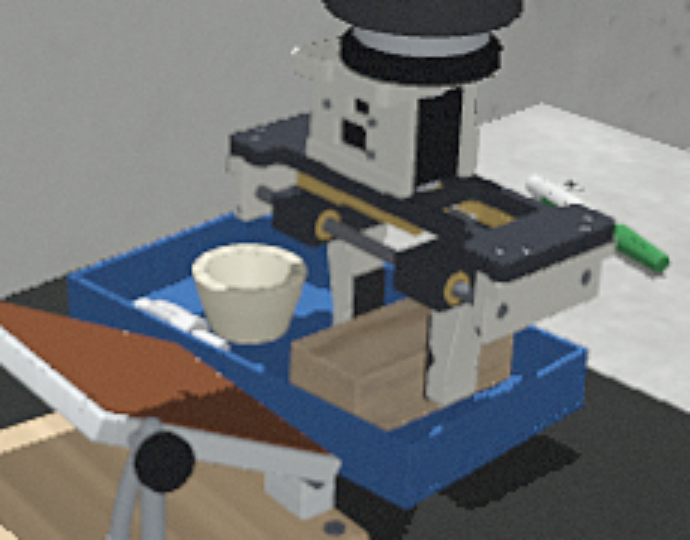

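Gripped at 50.2 mm. The crop shows the near finger inside the tray wall, and the plug and coupler unmoved. The 7 N upward reading is odd, so I'll lift a little and check it again.

Emit:
apply_moves([
  [255, [0, 0, -0.1], 0],
  [255, [0, 0, -0.2], 0],
  [255, [0, 0, -0.3], 0],
])

```text
time_s: 4.03
tcp_pos: [0.3208, -0.2996, 0.0496]
eef_rot: [-180.0, -0.0, 130.9]
contact_force: [-0.5, -0.6, -1.5]
gripper_width: 0.0503
```

```bash
python3 -c "
from h import *
delta([.321,-.300,.19],126.9)
C=cams()
im=C['side']['frame'][130:310,240:470]; cv2.imwrite('pics/s3.png',cv2.resize(im,None,fx=3,fy=3))
"
```

```text
t 4.025 pos [ 0.3208 -0.2996  0.0496] rot [-1.7998e+02 -4.0000e-02  1.3091e+02] F [-0.5 -0.6 -1.5] M [ 0.07 -0.03 -0.03] w 0.0503 J [-17.  10. -41.  -0. -38. -32.]
units xyz [-0.007 -0.003 -2.809] turn units 0.669
```

View pics/s3.png

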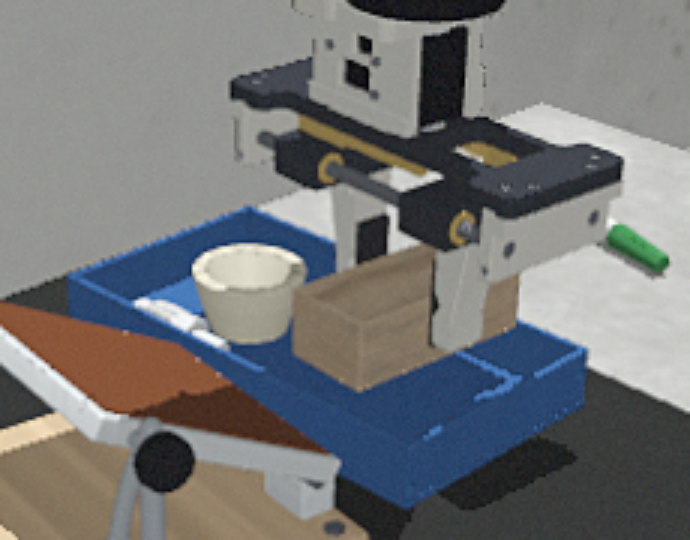

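Block is clear and level, and the force reading now equals its weight. Lifting and transferring.

Emit:
apply_moves([
  [255, [0, 0, -0.45], 0.33],
  [255, [0, 0, -0.55], 0.34],
  [255, [0, 0, -0.6], 0],
  [255, [0, 0, -0.6], 0],
  [255, [0, 0, -0.6], 0],
  [255, [0, 0, 0], 0],
  [255, [0, 0, 0], 0],
])

```text
time_s: 5.0
tcp_pos: [0.3206, -0.2994, 0.1883]
eef_rot: [-180.0, -0.1, 126.9]
contact_force: [0.5, -0.1, -1.6]
gripper_width: 0.0507
```

```bash
python3 -c "
from h import *
delta([.4364,-.1913,.135],126.9)
"
```

```text
t 5.0 pos [ 0.3206 -0.2994  0.1883] rot [-1.8000e+02 -5.0000e-02  1.2688e+02] F [ 0.5 -0.1 -1.6] M [0.02 0.05 0.02] w 0.0507 J [-17.  -1. -31.  -0. -60. -36.]
units xyz [0.338 3.15  1.066] turn units -0.004
```

Emit:
apply_moves([
  [255, [0.05, 0.35, 0], 0],
  [255, [0.05, 0.45, 0], 0],
  [255, [0.05, 0.5, 0], 0],
  [255, [0.05, 0.5, 0.1], 0],
  [255, [0.05, 0.5, 0.2], 0],
  [255, [0.05, 0.45, 0.3], 0],
  [255, [0.04, 0.4, 0.27], 0],
  [255, [0, 0, 0.2], 0],
  [255, [0, 0, 0], 0],
  [255, [0, 0, 0], 0],
])

```text
time_s: 6.25
tcp_pos: [0.4366, -0.192, 0.1358]
eef_rot: [-180.0, 0.0, 126.9]
contact_force: [-0.3, 0.7, -1.8]
gripper_width: 0.0504
```

```bash
python3 -c "
from h import *
delta([.4364,-.1913,.1155],126.9)
C=cams()
for n in C: cv2.imwrite(f'pics/{n}4.png',C[n]['frame'])
im=C['side']['frame'][130:350,190:420]; cv2.imwrite('pics/s4.png',cv2.resize(im,None,fx=2.7,fy=2.7))
"
```

```text
t 6.25 pos [ 0.4366 -0.192   0.1358] rot [-1.7999e+02  1.0000e-02  1.2687e+02] F [-0.3  0.7 -1.8] M [-0.01 -0.01 -0.03] w 0.0504 J [ -0.   7. -31.   0. -52. -53.]
units xyz [0.013 0.005 0.405] turn units -0.005
```

View pics/s4.png

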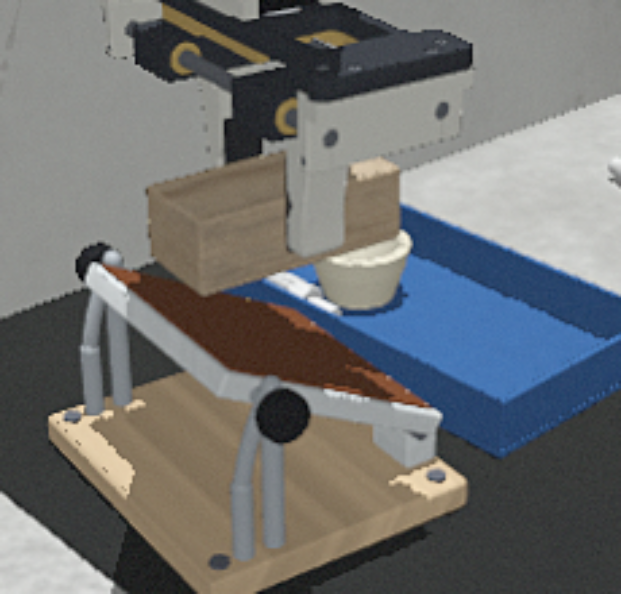

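View pics/top4.png

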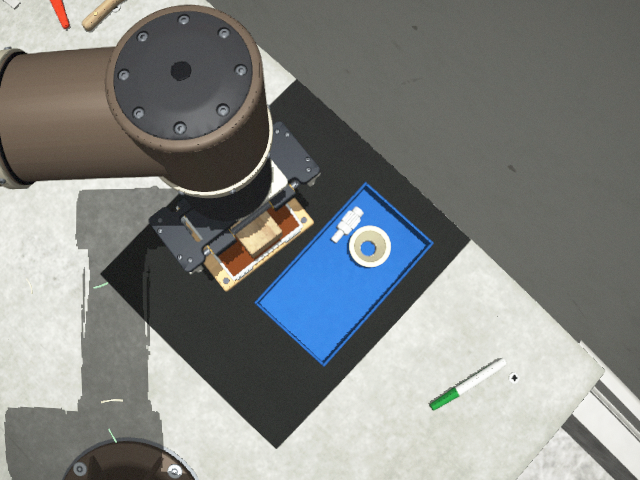

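The block hangs level over the face, with its uphill edge about 20 mm above it; plug and coupler are unmoved. I'll lower the grip force so the block can pivot, then descend in small steps.

Emit:
apply_moves([
  [255, [0, 0, 0.15], 0],
  [255, [0, 0, 0.1], 0],
  [255, [0, 0, 0.05], 0],
  [255, [0, 0, 0.04], 0],
  [255, [0, 0, 0], 0],
], squeeze=12)

```text
time_s: 6.98
tcp_pos: [0.4368, -0.1916, 0.1184]
eef_rot: [-180.0, -0.0, 126.9]
contact_force: [-0.7, -0.1, -1.7]
gripper_width: 0.0503
```

Emit:
apply_moves([
  [255, [0, 0, 0.03], 0],
  [255, [0, 0, 0.03], 0],
  [255, [0, 0, 0], 0],
])

```text
time_s: 7.35
tcp_pos: [0.4366, -0.1918, 0.1157]
eef_rot: [-180.0, 0.0, 126.9]
contact_force: [-3.1, -2.7, 1.4]
gripper_width: 0.0505
```

Emit:
apply_moves([
  [255, [0, -0.01, 0.03], 0],
  [255, [0, -0.01, 0.03], 0],
  [255, [0, 0, 0], 0],
])

```text
time_s: 7.72
tcp_pos: [0.4358, -0.1924, 0.1124]
eef_rot: [-180.0, -0.0, 126.9]
contact_force: [-2.8, -4.0, 2.0]
gripper_width: 0.0502
```

Emit:
apply_moves([
  [255, [0, -0.02, 0.05], 0],
  [255, [0, -0.02, 0.05], 0],
  [255, [0, -0.01, 0.05], 0],
  [255, [0, 0, 0], 0],
])

```text
time_s: 8.22
tcp_pos: [0.4342, -0.1936, 0.1048]
eef_rot: [180.0, -0.0, 126.9]
contact_force: [-0.3, -0.5, -1.0]
gripper_width: 0.0505
```

```bash
python3 -c "
from h import *
delta([.4321,-.1945,.0878],126.9)
C=cams()
im=C['side']['frame'][130:350,190:420]; cv2.imwrite('pics/s5.png',cv2.resize(im,None,fx=2.7,fy=2.7))
"
```

```text
t 8.225 pos [ 0.4342 -0.1936  0.1048] rot [ 1.7999e+02 -1.0000e-02  1.2689e+02] F [-0.3 -0.5 -1. ] M [-0.32  0.05  0.  ] w 0.0505 J [ -0.   9. -33.  -0. -48. -53.]
units xyz [ 0.01  -0.045  0.339] turn units -0.001
```

View pics/s5.png

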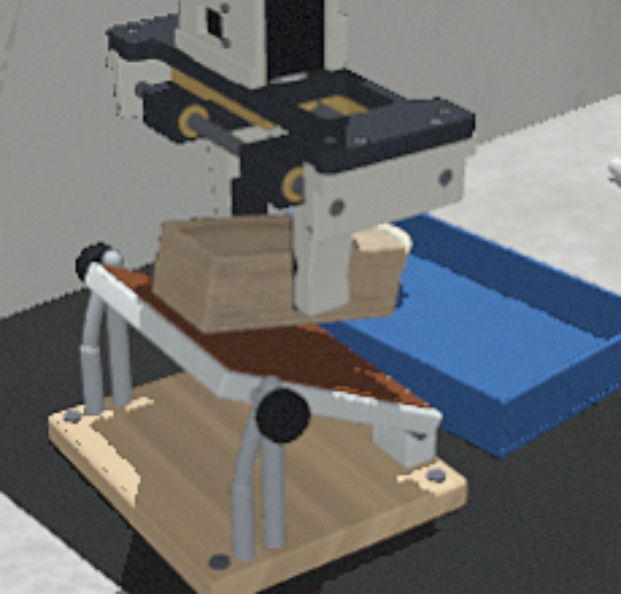

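The block is pivoting in the grip as planned: its uphill end rests on the face and the downhill end is dropping. Continuing.

Emit:
apply_moves([
  [255, [0, -0.02, 0.05], 0],
  [255, [0, -0.01, 0.05], 0],
  [255, [0, -0.01, 0.05], 0],
  [255, [0, 0, 0], 0],
])

```text
time_s: 8.82
tcp_pos: [0.4322, -0.1949, 0.0973]
eef_rot: [-180.0, -0.0, 126.9]
contact_force: [-0.0, 0.4, -0.9]
gripper_width: 0.0502
```

Emit:
apply_moves([
  [255, [0, 0, 0.05], 0],
  [255, [0, 0, 0.04], 0],
  [255, [0, 0, 0.03], 0],
  [255, [0, 0, 0], 0],
])

```text
time_s: 9.32
tcp_pos: [0.432, -0.195, 0.0913]
eef_rot: [-180.0, -0.0, 126.9]
contact_force: [-0.7, -2.0, -0.8]
gripper_width: 0.0504
```

```bash
python3 -c "
from h import *
delta([.4321,-.1945,.0878],126.9)
C=cams()
im=C['side']['frame'][130:350,190:420]; cv2.imwrite('pics/s6.png',cv2.resize(im,None,fx=2.7,fy=2.7))
"
```

```text
t 9.325 pos [ 0.432  -0.195   0.0913] rot [-1.7996e+02 -3.0000e-02  1.2689e+02] F [-0.7 -2.  -0.8] M [-0.46  0.41 -0.08] w 0.0504 J [ -0.  10. -34.   0. -46. -53.]
units xyz [0.007 0.007 0.07 ] turn units -0.002
```

View pics/s6.png

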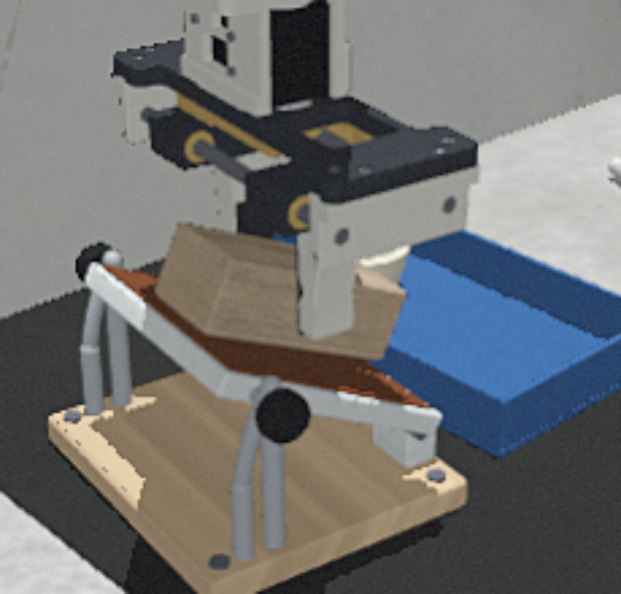

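Nearly flush, with a small gap left at the downhill end. I'll raise the grip before pressing and take small steps.

Emit:
apply_moves([
  [255, [0, 0, 0.03], 0],
  [255, [0, 0, 0.02], 0],
  [255, [0, 0, 0], 0],
], squeeze=16)

```text
time_s: 9.8
tcp_pos: [0.4322, -0.1949, 0.089]
eef_rot: [-180.0, -0.0, 126.9]
contact_force: [-3.2, -0.8, 0.9]
gripper_width: 0.0504
```

Emit:
apply_moves([
  [255, [0, 0, 0.02], 0],
  [255, [0, 0, 0], 0],
])

```text
time_s: 10.05
tcp_pos: [0.4323, -0.1948, 0.0881]
eef_rot: [-180.0, -0.0, 126.9]
contact_force: [-3.7, 0.2, 4.0]
gripper_width: 0.0508
```

Emit:
apply_moves([
  [255, [0, 0, 0.02], 0],
  [255, [0, 0, 0], 0],
])

```text
time_s: 10.3
tcp_pos: [0.4323, -0.1949, 0.088]
eef_rot: [-180.0, 0.0, 126.9]
contact_force: [-7.4, 2.2, 15.8]
gripper_width: 0.0499
```

```bash
python3 -c "
from h import *
delta([.4321,-.1945,.0878],126.9)
C=cams()
for n in C: cv2.imwrite(f'pics/{n}7.png',C[n]['frame'])
im=C['side']['frame'][190:310,220:360]; cv2.imwrite('pics/s7.png',cv2.resize(im,None,fx=5,fy=5,interpolation=cv2.INTER_CUBIC))
im=C['top']['frame'][140:300,150:330]; cv2.imwrite('pics/t7.png',cv2.resize(im,None,fx=3.5,fy=3.5,interpolation=cv2.INTER_CUBIC))
"
```

```text
t 10.3 pos [ 0.4323 -0.1949  0.088 ] rot [-179.99    0.    126.91] F [-7.4  2.2 15.8] M [1.15 2.81 0.  ] w 0.0499 J [ -0.  10. -35.   0. -45. -53.]
units xyz [0.008 0.002 0.004] turn units 0.002
```

View pics/s7.png

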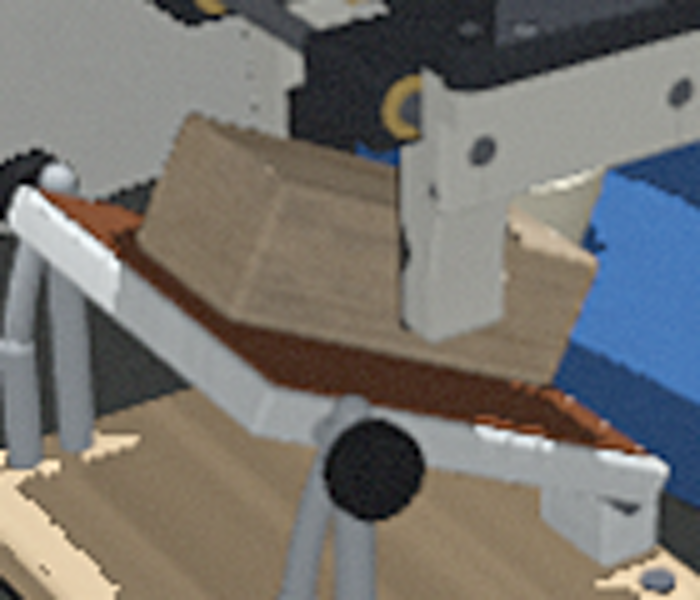

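View pics/t7.png

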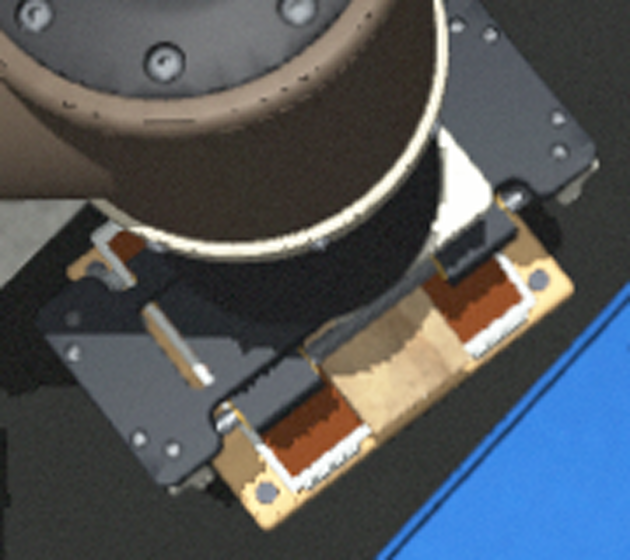

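```bash
python3 - <<'E'
from h import *
C=cams()
print("far knob",tri(C,(223,228),(269,153)),"near knob",tri(C,(294,284),(173,228)))
px=np.array([(235,318),(548,382),(278,187),(190,113),(137,240),(597,262)])
px=220*np.array([1,0])+190*np.array([0,1])+(px+.5)/5-.5
a,s=np.radians(36.8),np.radians(26.8)
h=np.array([np.cos(a),np.sin(a),0]);u=h*np.cos(s)+np.array([0,0,np.sin(s)]);v=np.array([-h[1],h[0],0]);n=np.cross(u,v)
fc=np.array([.441,-.188,.0783])
B=np.c_[u,v,n]
L=np.array([(.055,.025,-.019),(-.055,.025,-.019),(.055,.025,.019),(.055,-.025,.019),(.055,-.025,-.019),(-.055,.025,.019)])
def f(p): return (proj(C["side"],fc+(B@(Ro.from_rotvec(p[3:]).apply(L)+p[:3]).T).T)-px).ravel()
r0=f(np.array([0,0,.019,0,0,0])); print("pred resid",r0.reshape(-1,2).round(1).tolist())
for fr in ([0,1,2,4],[0,1,2,3,4,5]):
    def g(q): p=np.zeros(6);p[fr]=q;return f(p)
    q0=np.array([0,0,.019,0,0,0])[fr]; o=least_squares(g,q0); print(fr,o.x.round(4),np.abs(o.fun).max().round(2))
E
```

```text
far knob [ 0.53211788 -0.22727089  0.09516604] near knob [ 0.42653522 -0.0922342   0.09320691]
pred resid [[-1.4, 3.0], [0.9, 2.4], [1.2, 0.7], [-1.5, 1.0], [-1.4, 2.8], [1.9, 0.7]]
[0, 1, 2, 4] [-0.0157 -0.0206  0.0155 -0.0058] 1.69
[0, 1, 2, 3, 4, 5] [-0.0201 -0.0253  0.0145 -0.0179  0.004  -0.0251] 1.38
```

```bash
python3 - <<'E'
import cv2
t=cv2.imread("pics/top7.png"); s=cv2.imread("pics/side7.png")
cv2.imwrite("pics/t7b.png",cv2.resize(t[205:290,220:305],None,fx=7,fy=7,interpolation=cv2.INTER_CUBIC))
cv2.imwrite("pics/s7b.png",cv2.resize(s[205:275,240:350],None,fx=7,fy=7,interpolation=cv2.INTER_CUBIC))
E
```

View pics/t7b.png

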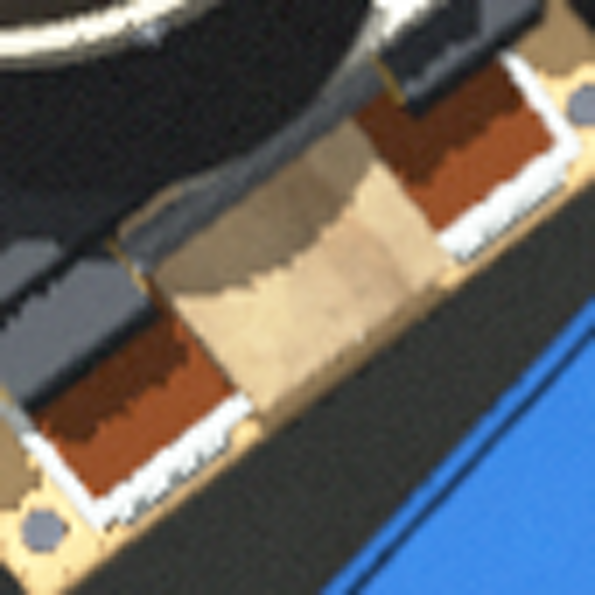

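View pics/s7b.png

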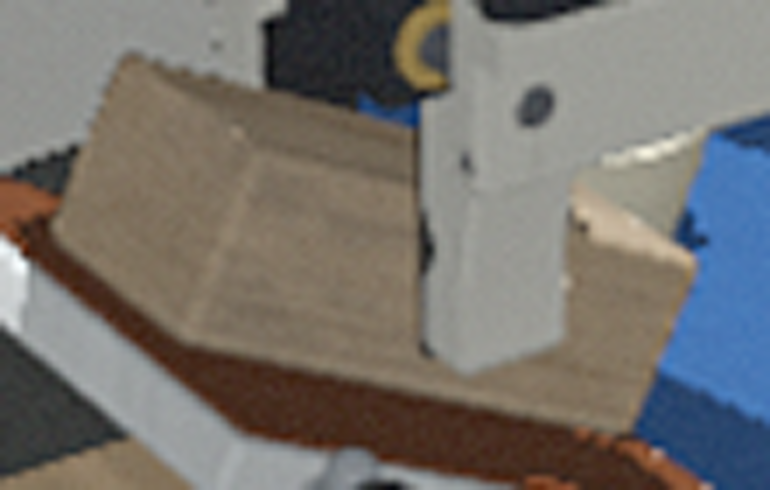

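```bash
python3 - <<'E'
from h import *
C=cams()
S=np.array([(185,340),(632,430),(255,148),(130,57),(55,230),(695,262)]); S=(S+.5)/7-.5+[240,205]
T=np.array([(258,412),(447,268)]); T=(T+.5)/7-.5+[220,205]
a,s=np.radians(36.9),np.radians(26.9)
h=np.array([np.cos(a),np.sin(a),0]);u=h*np.cos(s)+np.array([0,0,np.sin(s)]);v=np.array([-h[1],h[0],0]);n=np.cross(u,v)
fc=np.array([.4411,-.1877,.0785]); B=np.c_[u,v,n]
L=np.array([(.055,.025,-.019),(-.055,.025,-.019),(.055,.025,.019),(.055,-.025,.019),(.055,-.025,-.019),(-.055,.025,.019)])
LT=np.array([(-.055,.025,.019),(-.055,-.025,.019)])
def f(p):
    w=lambda L: fc+(B@(Ro.from_rotvec(p[3:]).apply(L)+p[:3]).T).T
    return np.concatenate([(proj(C["side"],w(L))-S).ravel(),(proj(C["top"],w(LT))-T).ravel()])
print(f(np.array([0,0,.019,0,0,0])).reshape(-1,2).round(1).tolist())
for fr in ([0,1,2],[0,1,2,4],[0,1,2,3,4,5]):
    def g(q): p=np.zeros(6);p[fr]=q;return f(p)
    o=least_squares(g,np.array([0,0,.019,0,0,0])[fr]); print(fr,o.x.round(4),np.abs(o.fun).max().round(2))
E
```

```text
[[-0.8, 3.0], [0.1, 2.4], [0.5, 1.9], [-2.1, 0.4], [-1.9, 2.9], [2.0, 0.7], [0.1, 1.3], [1.6, -0.3]]
[0, 1, 2] [0.0013 0.0006 0.0216] 2.32
[0, 1, 2, 4] [ 0.0012  0.0006  0.0213 -0.0123] 2.17
[0, 1, 2, 3, 4, 5] [ 0.0015  0.0008  0.0215 -0.0028 -0.0128  0.0079] 2.08
```

Emit:
apply_moves([
  [255, [0, 0, 0], 0],
  [255, [0, 0, 0], 0],
  [255, [0, 0, 0], 0],
  [255, [0, 0, 0], 0],
])

```text
time_s: 11.1
tcp_pos: [0.4323, -0.1949, 0.088]
eef_rot: [-180.0, 0.0, 126.9]
contact_force: [-8.8, 2.8, 16.0]
gripper_width: 0.0505
```

Emit:
apply_moves([
  [255, [0, 0, 0], 0],
  [255, [0, 0, 0], 0],
  [255, [0, 0, 0], 0],
  [255, [0, 0, 0], 0],
])

```text
time_s: 11.6
tcp_pos: [0.4323, -0.1949, 0.088]
eef_rot: [-180.0, 0.0, 126.9]
contact_force: [-7.6, 2.1, 16.6]
gripper_width: 0.0507
```

The force is steady at about 18 N with no drift. The fitted pose puts the block about 1 mm from the face's middle and tilted within about 0.015 rad. Handing in.

```bash
python3 -c "
from plant import close_job,get_state
print(close_job()); s=get_state(); print(s['time_s'],s['tcp_pos'],s['contact_force'],s['gripper_width'])"
```

```text
the job is handed in; nothing more can be done
None
the job is handed in; nothing more can be done
```

I took the block out of the tray and pressed it onto the sanding face. I handed the job in at about 11.6 s, with the block still gripped and pressed there; no verdict was reported.

The moves cannot tilt the tool, so I kept it vertical. I touched the block's uphill edge to the face and lowered along an arc, so the block pivoted between the pads until it lay flush on the slope of about 27°.

Last checks before handing in:

| Check | Last reading | Limit |
|---|---|---|
| Centre off the face's middle, along / across | 1.5 mm / 0.8 mm | 25 mm |
| Tilt from the face | about 0.013 rad | 0.05 rad |
| Long side off straight up the slope | about 0.01 rad | 0.2 rad |
| Centre above the face | 21.3–21.6 mm | 16–21.5 mm |
| Wrist force | 18–19 N, steady for 1 s | 4–30 N on the ramp |
| Finger opening on the block | about 50.5 mm, grip set to 16 N | grip above 2 N |

- **Height above the face:** this disagreed. The picture fit put it at or just past the limit, but left errors of about 2 pixels, and the calibration is good to only about 2 mm. The force rose sharply from 4 to 16 N while the tool moved only 0.1 mm, and the tool height was within 0.2 mm of the value worked out for flush. I took it as seated flat.
- **Sideways force:** about 6 N along the hinge remained at the end. I did not explain it.
- **Odd reading:** the wrist showed 7 N upward while I gripped the block in the tray. It went away on lifting.
- **Plug and coupler:** they looked unmoved in the pictures.
- **Ramp plate:** it showed no clear movement, though corner positions were readable only to a pixel or two.

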